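# Lock the blade insert into a kitchen slicer

### The job

Make the sloping kitchen slicer ready for use: turn its red cam handle anticlockwise right back to open, slide the green blade insert up the bed by its black knob until it meets the two spring buffers, and then turn the red handle clockwise a full quarter turn to its stop, so that the cam catches the insert's pin and draws the insert tight against the white head piece. Leave the insert tight and the handle locked, and do not disturb the mug, spice jars, butter and ring cutter standing about.

Things in the scene. Friction and masses are not known exactly. Their poses are not given: they have to be found in the camera images.
- slicer: White slicer frame, fixed on rubber feet, 262 mm long, 138 wide; its bed slopes 27 deg (0.47 rad), rising toward +x of this frame (away from the robot at yaw 0). Origin on the table under the middle of the bed; x level in the up-slope direction, y left, z up. The head piece, a white cross plate at the upper end, carries the cam. Rail tops stand 12 mm above the bed's surface.
- insert_knob (a point): Grip of the black round knob on the green blade insert (plate 95 mm along the slope, 106 wide, 7 thick): 28 mm across, 24 high. This point, on the knob's axis, lies 43 mm above the bed's surface, 15 mm below the knob's top; its waist lower down is 18 mm. Axes: x up along the slope, y left, z square out of the bed (27 deg from vertical). Moves with the insert.
- cam_wing (a point): Middle of the cam's red wing handle, a bar 72 mm long, 14 wide, 30 high, on the cam's axis; 46 mm above the bed's surface, 13 mm below the bar's top. The red hook (reaching 48 mm from the axis) and a steel pin lie 22 mm or more below this point. Axes: x along the bar, to its white-dot end, y across it, z the cam's axis, square out of the bed. Turns with the cam; at cam 0 x points up the slope.
- insert (a joint): Gap (m) from the insert's upper edge to the head piece: 0 tight, 0.055 lowest. It slides in rails (2.5 N friction, 1.2 N weight) and stays where left. From 0.008 down it presses two spring buffers (together 1.5 N per mm, 12 N when tight), which push it back to about 0.007 when let go. An 8 mm steel pin stands at the middle of its upper edge.
- cam (a joint): Turn of the cam (rad): 0 open (bar along the slope), 1.6 its locked stop (bar across); grows clockwise seen from above the bed. Friction 0.06 N m; stays where left. The pin can enter the cam only near 0 (below 0.15); else the hook bars its way. With the gap under 0.010, turning from 0 makes the hook catch the pin, draw it in until 1.3 rad and hold it beyond; takes up to 0.25 N m.
- red_spice_jar: Bystander: clear spice jar with a red lid, 45 mm across, 106 mm tall; origin at the centre of its foot
- mug: Bystander: dark green enamel mug, 88 mm across, 80 mm tall, with a handle; origin at the centre of its foot
- ring_cutter: Bystander: round metal pastry cutter, 57 mm across, 24 mm tall; origin at the centre of its underside
- butter: Bystander: pale butter block 72 x 104 x 40 mm; origin at the centre of its underside
- green_spice_jar: Bystander: white spice jar with a green label, 47 mm across, 98 mm tall; origin at the centre of its foot

How it is judged:
On the way, in this order (a step that is already met when the one before it is completed fails the run):
1. the cam is turned fully open (below 0.15 rad) while the insert is still down the bed (value of joint cam below 0.15 rad and value of joint insert above 0.015 m), for 0.1 s.
2. with the cam open, the insert is slid up to the buffers (gap under 12 mm) (value of joint insert below 0.012 m and value of joint cam below 0.35 rad), for 0.1 s.
At the end, for the whole second after the job is handed in: The cam is locked (over 1.4 of its 1.6 rad) and holds the insert tight against the head piece (gap under 2.5 mm), both at rest (value of joint insert below 0.0025 m and value of joint cam above 1.4 rad and velocity of joint cam between -0.05 and 0.05 rad/s and velocity of joint insert between -0.01 and 0.01 m/s); the robot touches nothing.
It fails at once if a bystander (mug, spice jars, butter, ring cutter) is shifted more than 30 mm (distance of any of red_spice_jar, mug, ring_cutter, butter, green_spice_jar from where it was at the start of the episode above 0.03 m).
It also fails if it takes over 61 s, if anything falls off the work surface, if the arm or the gripper's body presses on something with over 40 N, if the wrist force passes 120 N, or if a joint passes its speed limit or range.

### The arm

A 6-joint arm with a two-finger parallel gripper is mounted at the origin on a cart in front of the work surface, level with it; the furniture and walls round the work are solid. World frame = base frame: x ahead of the robot, y to its left, z up, the work surface at z = 0. Lengths are in m, angles in rad, forces in N, time in s.
With the tool pointing down it reaches from about 0.375 to 0.9 m from the base axis. Payload 3.1 kg.
Tool frame: the origin (TCP) lies where the fingers leave the gripper's body, on its centre line; the fingertips stand 73 mm ahead of it and the grasp point (between the pads) lies 54 mm ahead of it; z points along the fingers, y is the line along which they close (so a half turn about z gives the same grasp; the last joint's range is limited). The gripper opens to 85 mm and grips with 20 to 120 N. Pads are 22 mm wide; open, the fingers measure 114 mm over their backs; the gripper's body (76 mm by 85 mm) begins 54 mm behind the grasp point. The pads swing forward as they close: fully open they stand 13 mm farther back than shut.
Start: joints at [1.121, 0.527, 1.433, -0, 1.181, -0.178], TCP at [0.168, 0.602, 0.304] pointing down, gripper open.
Joint ranges: [-3.08, 3.08], [-0.75, 2.2], [0.22, 2.44], [-1.43, 4.57], [0, 2.65], [-2.85, 2.85]. Speed limits (rad/s): [2.79, 2.79, 3.14, 3.14, 3.14, 3.14].

### API

Orientations are given as a unit quaternion [x, y, z, w].
In Python, from station import manip gives the robot as it stands.
- The arm moves only by the shell command python3 -m crank 'ROWS' [FORCE]. ROWS is JSON, a list of rows, each an object with "dp": the shift along the tool's x, y, z normalised to -1 to 1, where 1 is 50 cm, a list of three; "delta_rot": the turn, a rotation vector about the tool's x, y, z normalised to -1 to 1, where 1 is 2 pi rad, a list of three; "fingers": the opening, from -1 (shut) to 1 (fully open). A call has 1 to 12 rows; each row shifts and turns the commanded pose from where the row before left it, along the tool's axes as they then stand; what a row does not reach is not made up. A row lasts 1/12 s, in which the tool goes at most 41.7 mm and 7.16 degrees, less where a joint would pass 70% of its speed; a pose out of reach is approached as far as the arm can. A call with a number of a shift or a turn outside -1 to 1 is refused whole. A call with a gripper value outside its range is refused whole. The fingers move at their own pace and stop on an object; FORCE is the grip in N (left out, the last holds). Time passes only in rows, so rows that do not move let the fingers close. It gives the time, the measured TCP pose, the force, the opening and the grip force at its end, in the units of the state.
- manip.sense(): the state, without advancing time (a new reading comes with each control period).
- manip.snapshot(name): name is "side" or "top"; returns (picture, depth): 480x640x3 uint8, red, green, blue; 480x640 float32, m along the optical axis (not along the pixel's ray), 0 where there is no reading.
- manip.camera_model(name): a dict with "fx", "fy", "cx", "cy" (pixels), "k1" (the pictures are not rectified: a ray, as slopes to the right and down, at radius r is drawn at 1 + k1 r^2 times it, then the intrinsics apply), "origin" and "attitude" of the camera in the world. Camera axes: x right, y up, looking along -z (the intrinsics and any distortion apply to the point x, -y, -z); pixel columns grow to the right and rows downward; lengths in m; the calibration is good to about 2 mm. A picture is of the moment at which its call begins. camera_model takes no time and is no camera call.
- manip.sign_off(): hands the job in; it is judged then, once.
The state is a dict: "t": time; "q": joint angles; "qd": joint speeds; "tau": joint torques, N m; "tcp_pos": TCP position; "tool_rot": TCP orientation; "force": force on the tool from outside, world axes, zero at the start; "ft_torque": the same for the moment, N m; "finger_gap": opening from 0.0 (shut) to 1.0 (fully open); "gripper_force": force on a finger pad.
Only numpy, scipy, OpenCV 4.12 (cv2) and the standard library are available. Lean on these libraries where they do the work, as an engineer would, in place of code of your own. Each camera call takes 0.05 s, during which the arm holds its last target. There are 200 camera calls.

## Working session

There is one attempt and no reset: what is moved stays moved. The work goes in short steps, Python scripts to look and compute and a shell command to move; the robot and the scene stay as the last step left them, time stands still between calls to the robot, and variables do not carry over. Pictures are saved under pics/ and viewed, at most 10 in all, crops included, and the job is handed in when it is done.

```bash
mkdir -p pics; ls; cat > h.py <<'E'
import numpy as np,cv2
from scipy.spatial.transform import Rotation as R
from station import manip
def cloud(name):
    im,d=manip.snapshot(name); c=manip.camera_model(name)
    v,u=np.mgrid[0:480,0:640].astype(float)
    K=np.array([[c['fx'],0,c['cx']],[0,c['fy'],c['cy']],[0,0,1]])
    p=cv2.undistortPoints(np.stack([u.ravel(),v.ravel()],1)[:,None],K,np.array([c['k1'],0,0,0.]))[:,0]
    p=p.reshape(480,640,2)
    P=np.stack([p[...,0]*d,-p[...,1]*d,-d],-1)
    a=np.array(c['attitude'],float)
    Rm=a if a.shape==(3,3) else R.from_quat(a).as_matrix()
    W=P@Rm.T+np.array(c['origin']); W[d==0]=np.nan
    return im,W
E
python3 - <<'E'
from h import *
for n in('top','side'):
    im,W=cloud(n); cv2.imwrite(f'pics/{n}0.png',im[...,::-1]); np.save(f'{n}0.npy',W)
    print(n,manip.camera_model(n))
s=manip.sense();print(s['t'],s['tcp_pos'],s['tool_rot'],s['finger_gap'])
E
```

```text
pics
top {'fx': 450.08763829370935, 'fy': 450.08763829370935, 'cx': 314.561379256145, 'cy': 242.03629216589462, 'k1': 0.009768805752256929, 'origin': array([0.47197295, 0.07724649, 1.06111401]), 'attitude': array([-0.0479956 ,  0.04427275,  0.71528272, -0.69577796])}
side {'fx': 500.4704791273405, 'fy': 500.4704791273405, 'cx': 315.5937309403376, 'cy': 244.88494029831182, 'k1': -0.09569276701630228, 'origin': array([ 0.48977298, -0.6989178 ,  0.48600933]), 'attitude': array([ 0.54317837, -0.02822663, -0.0402958 ,  0.83817466])}
0.1 [0.16755629 0.60158594 0.30302197] [ 1.35493956e-01  9.90777676e-01 -9.44995079e-04 -3.02294453e-04] 1.0038775452240511
```

View pics/top0.png

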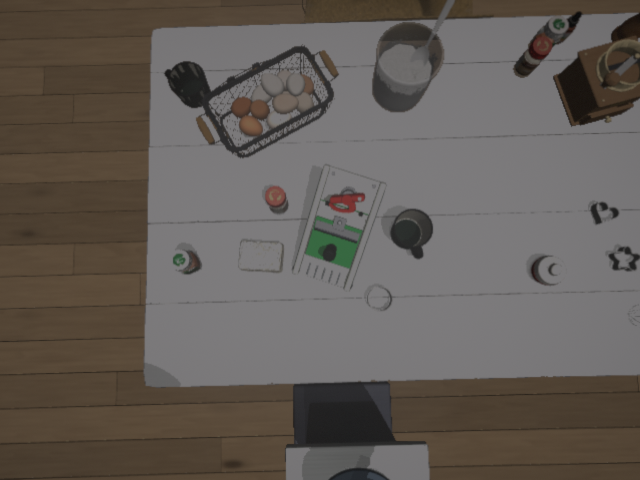

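View pics/side0.png

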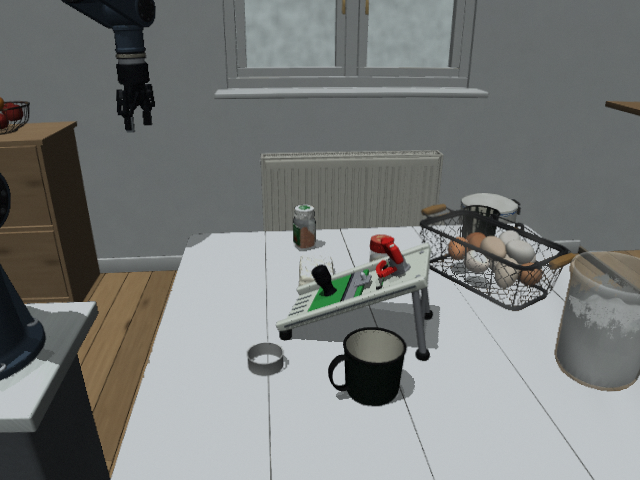

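The top view shows the slicer centred near (340,228), with its up-slope direction pointing up and slightly right. The red wing is near (347,202), the black knob at (330,253), the mug at (410,232), the ring cutter at (378,297), the butter at (261,256) and the red jar at (277,198). I'll measure these from the point clouds.

```bash
cat > meas.py <<'E'
from h import *
def hsvm(im,kind):
    h=cv2.cvtColor(im,cv2.COLOR_RGB2HSV).astype(int);H,S,V=h[...,0],h[...,1],h[...,2]
    if kind=='green':return (H>45)&(H<80)&(S>120)&(V>50)
    if kind=='red':return ((H<8)|(H>172))&(S>140)&(V>80)
    if kind=='black':return V<45
E
python3 - <<'E'
from meas import *
T=np.load('top0.npy');S=np.load('side0.npy')
ti=cv2.imread('pics/top0.png')[...,::-1].copy();si=cv2.imread('pics/side0.png')[...,::-1].copy()
def box(a,x0,x1,y0,y1):
    m=np.zeros((480,640),bool);m[y0:y1,x0:x1]=1;return a&m
g=np.r_[T[box(hsvm(ti,'green'),295,385,165,290)],S[box(hsvm(si,'green'),280,430,240,330)]]
g=g[~np.isnan(g).any(1)];
for nm,pp in(('t',T[box(hsvm(ti,'green'),295,385,165,290)]),('s',S[box(hsvm(si,'green'),280,430,240,330)])):
    pp=pp[~np.isnan(pp).any(1)];c=np.median(pp,0);q=pp[np.linalg.norm(pp-c,axis=1)<.07];c=q.mean(0);n=np.linalg.svd(q-c)[2][2];n*=np.sign(n[2]);print(nm,len(q),c,n,'tilt',np.degrees(np.arccos(n[2])),'yaw',np.degrees(np.arctan2(-n[1],-n[0])))
for nm,pp in(('t red',T[box(hsvm(ti,'red'),318,375,180,225)]),('s red',S[box(hsvm(si,'red'),372,410,232,280)]),('t knob',T[box(hsvm(ti,'black'),318,340,240,265)]),('s knob',S[box(hsvm(si,'black'),305,340,260,300)])):
    pp=pp[~np.isnan(pp).any(1)];print(nm,len(pp),pp.mean(0),np.percentile(pp,[3,97],axis=0))
# white slicer footprint from top: z>0.03 
m=box(T[...,2]>.02,290,395,160,295)
hh=cv2.cvtColor(ti,cv2.COLOR_RGB2HSV);
cnt,_=cv2.findContours(m.astype('uint8'),0,2);c=max(cnt,key=cv2.contourArea)
pts=T[m];pts=pts[~np.isnan(pts).any(1)];print(cv2.minAreaRect(pts[:,:2].astype('f4')),cv2.boxPoints(cv2.minAreaRect(pts[:,:2].astype('f4'))))
a=cv2.resize(ti[155:295,285:440],None,fx=4,fy=4,interpolation=2);b=cv2.resize(si[225:345,270:440],None,fx=4,fy=4,interpolation=2)
cv2.imwrite('pics/crop1.png',np.vstack([cv2.resize(a,(465,420)),])[...,::-1]);
cv2.imwrite('pics/crop2.png',np.hstack([cv2.resize(a,(400,361)),cv2.resize(b,(400,361))])[...,::-1])
E
```

```text
t 37 [0.57647147 0.0216731  0.0603774 ] [-0.39756693  0.14519156  0.90601322] tilt 25.039906143976484 yaw -20.06220845230835
s 623 [0.59492644 0.03249155 0.06762336] [-0.41650885  0.14794111  0.89701383] tilt 26.23171710559395 yaw -19.554692186966115
t red 252 [0.67263865 0.01546996 0.15183062] [[ 0.66130931 -0.00894974  0.1151258 ]
 [ 0.6811066   0.04435925  0.17380946]]
s red 476 [0.6778371  0.02038462 0.14024106] [[ 0.6621614  -0.0272376   0.10024213]
 [ 0.69579982  0.16243342  0.17340813]]
t knob 101 [0.57597509 0.04914186 0.100066  ] [[0.56057547 0.03906515 0.06963289]
 [0.59277699 0.06114374 0.11114661]]
s knob 405 [0.57723054 0.03833563 0.09032351] [[0.56131869 0.0327421  0.06506178]
 [0.59343256 0.04683513 0.11110227]]
((0.6106801629066467, -0.012218624353408813), (0.23264570534229279, 0.2378336638212204), 70.37616729736328) [[ 0.45960402 -0.08184776]
 [ 0.6836238  -0.16172263]
 [ 0.7617563   0.05741051]
 [ 0.53773654  0.13728538]]
```

View pics/crop2.png

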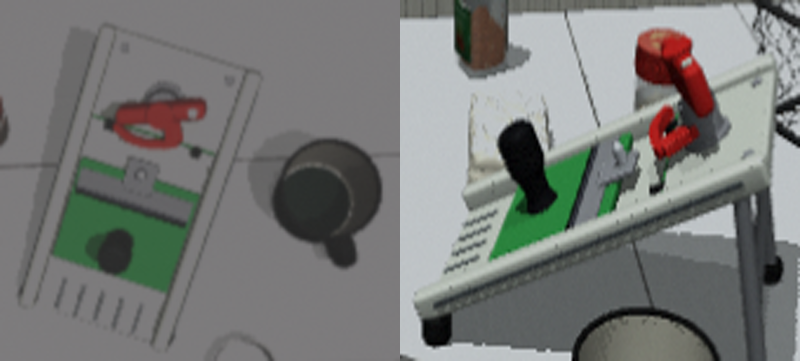

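The crops show the wing lying nearly across the bed with its white-dot end to the right (205,103). The insert is well down the bed, with the knob at (115,252) in the left half. I'll fit both in slope coordinates.

```bash
cat >> meas.py <<'E'
def frame(psi):
    c,s=np.cos(psi),np.sin(psi);C,Sn=np.cos(.4712),np.sin(.4712)
    return np.array([[C*c,C*s,Sn],[-s,c,0],[-Sn*c,-Sn*s,C]])  # rows ex,ey,n
def clean(p):return p[~np.isnan(p).any(1)]
E
python3 - <<'E'
from meas import *
T=np.load('top0.npy');S=np.load('side0.npy')
ti=cv2.imread('pics/top0.png')[...,::-1].copy();si=cv2.imread('pics/side0.png')[...,::-1].copy()
def box(a,x0,x1,y0,y1):
    m=np.zeros((480,640),bool);m[y0:y1,x0:x1]=1;return a&m
F0=frame(np.radians(-19.7))
# yaw via frame edges: points near rail plane, top view
allp=np.r_[clean(T[box(T[...,2]>.02,290,395,160,295)])]
B=allp@F0.T
gw=np.median((clean(S[box(hsvm(si,'green'),280,430,240,330)])@F0.T)[:,2]);print('green w',gw)
for src,A,red,blk in(('t',T,box(hsvm(ti,'red'),318,375,180,225),box(hsvm(ti,'black'),318,340,240,265)),('s',S,box(hsvm(si,'red'),372,415,232,280),box(hsvm(si,'black'),305,340,255,300))):
    r=clean(A[red])@F0.T; r=r[r[:,1]<F0[1]@[.675,.06,0]]
    k=clean(A[blk])@F0.T
    print(src,'red w pct',np.percentile(r[:,2]-gw,[5,25,50,75,90,97,99]),'knob w',np.percentile(k[:,2]-gw,[5,50,90,97,99]))
    top=r[r[:,2]>np.percentile(r[:,2],97)-.006]
    rc=cv2.minAreaRect((top[:,:2]*1000).astype('f4'));print(' bar',rc,len(top),cv2.boxPoints(rc).round().tolist())
    c=top.mean(0);d=np.linalg.svd(top[:,:2]-c[:2])[2][0];print(' mean',c,'dir deg',np.degrees(np.arctan2(d[1],d[0])))
    kt=k[k[:,2]>np.percentile(k[:,2],98)-.012]
    print(' knob uv',np.percentile(kt,[2,98],axis=0),kt.mean(0))
# contours of white slicer: bed-frame in-plane points near rail plane
m=np.abs(B[:,2]-gw)<.02;
print('slicer rect in uv',cv2.minAreaRect((B[m][:,:2]*1000).astype('f4')))
E
```

```text
green w -0.18901992714359167
t red w pct [0.01062006 0.01367145 0.05013061 0.05316747 0.05562913 0.05661782
 0.0575518 ] knob w [0.00532343 0.04606495 0.05173547 0.05304087 0.05325753]
 bar ((637.58642578125, 239.13829040527344), (17.096744537353516, 64.56006622314453), 14.564430236816406) 119 [[621.0, 268.0], [637.0, 206.0], [654.0, 210.0], [638.0, 273.0]]
 mean [ 0.63708621  0.24235428 -0.13529086] dir deg -67.68771337362769
 knob uv [[ 0.50152591  0.23003201 -0.14735997]
 [ 0.52054906  0.25077179 -0.13578394]] [ 0.51152676  0.24055811 -0.14028739]
s red w pct [0.00740063 0.01237331 0.03113995 0.05056373 0.05439701 0.05504512
 0.05527818] knob w [0.00248756 0.0306602  0.04879274 0.05082192 0.05145227]
 bar ((639.4403076171875, 236.7471466064453), (18.968584060668945, 65.69009399414062), 23.278635025024414) 117 [[618.0, 263.0], [644.0, 203.0], [661.0, 210.0], [635.0, 271.0]]
 mean [ 0.64110701  0.23329325 -0.13625441] dir deg -67.67988023851807
 knob uv [[ 0.50144729  0.22420733 -0.14952424]
 [ 0.52358522  0.23944578 -0.13733891]] [ 0.51371391  0.2305094  -0.14285237]
slicer rect in uv ((552.8310546875, 194.8689422607422), (261.9488220214844, 232.47743225097656), 0.37985965609550476)
```

```bash
cat > plan.py <<'E'
import sys
from meas import *
F=frame(np.radians(-19.6)); F0=frame(np.radians(-19.7))
def pose(u,v,w,ydeg):
    """grasp point in slope coords (F0-measured), ydeg: tool-y direction in uv"""
    a=np.radians(ydeg);y=np.cos(a)*F[0]+np.sin(a)*F[1];z=-F[2];x=np.cross(y,z)
    return np.array([u,v,w])@F0-.054*z,np.stack([x,y,z],1)
def plan(u,v,w,ydeg):
    p,Rt=pose(u,v,w,ydeg);s=manip.sense();Rc=R.from_quat(s['tool_rot']).as_matrix()
    d=Rc.T@(p-s['tcp_pos']);rv=R.from_matrix(Rc.T@Rt).as_rotvec()
    print('t',round(s['t'],2),'tcp',s['tcp_pos'].round(4),'target',p.round(4),'gap',round(s['finger_gap'],3),'F',np.round(s['force'],1),'q',np.round(s['q'],2))
    print('dp tool mm',(d*1000).round(1),'dp norm',(d/.5).round(4),'rot deg',np.degrees(rv).round(2),'norm',(rv/2/np.pi).round(4))
    g=(s['tcp_pos']+.054*Rc[:,2])@F0.T; print('grasp uvw',g.round(4),'force uvw',(F@s['force']).round(1))
if __name__=='__main__':plan(*map(float,sys.argv[1:5]))
E
python3 plan.py 0.639 0.236 -0.027 22.3
```

```text
t 0.1 tcp [0.1676 0.6016 0.303 ] target [0.604  0.0343 0.3141] gap 1.004 F [ 0.1 -0.9 -0.3] q [ 1.12  0.53  1.43 -0.    1.18 -0.18]
dp tool mm [-572.8 -429.2  -10.5] dp norm [-1.1455 -0.8585 -0.0209] rot deg [-15.31 -24.43  70.35] norm [-0.0425 -0.0679  0.1954]
grasp uvw [0.0729 0.6228 0.2423] force uvw [ 0.3 -0.8 -0.4]
```

```bash
r='x'; python3 -m crank '[{"dp":[-0.0477,-0.0358,-0.001],"delta_rot":[0,0,0],"fingers":1},{"dp":[-0.0477,-0.0358,-0.001],"delta_rot":[0,0,0],"fingers":1},{"dp":[-0.0477,-0.0358,-0.001],"delta_rot":[0,0,0],"fingers":1},{"dp":[-0.0477,-0.0358,-0.001],"delta_rot":[0,0,0],"fingers":1},{"dp":[-0.0477,-0.0358,-0.001],"delta_rot":[0,0,0],"fingers":1},{"dp":[-0.0477,-0.0358,-0.001],"delta_rot":[0,0,0],"fingers":1},{"dp":[-0.0477,-0.0358,-0.001],"delta_rot":[0,0,0],"fingers":1},{"dp":[-0.0477,-0.0358,-0.001],"delta_rot":[0,0,0],"fingers":1},{"dp":[-0.0477,-0.0358,-0.001],"delta_rot":[0,0,0],"fingers":1},{"dp":[-0.0477,-0.0358,-0.001],"delta_rot":[0,0,0],"fingers":1},{"dp":[-0.0477,-0.0358,-0.001],"delta_rot":[0,0,0],"fingers":1},{"dp":[-0.0477,-0.0358,-0.001],"delta_rot":[0,0,0],"fingers":1}]' 30
python3 -m crank '[{"dp":[-0.0477,-0.0358,-0.001],"delta_rot":[0,0,0],"fingers":1},{"dp":[-0.0477,-0.0358,-0.001],"delta_rot":[0,0,0],"fingers":1},{"dp":[-0.0477,-0.0358,-0.001],"delta_rot":[0,0,0],"fingers":1},{"dp":[-0.0477,-0.0358,-0.001],"delta_rot":[0,0,0],"fingers":1},{"dp":[-0.0477,-0.0358,-0.001],"delta_rot":[0,0,0],"fingers":1},{"dp":[-0.0477,-0.0358,-0.001],"delta_rot":[0,0,0],"fingers":1},{"dp":[-0.0477,-0.0358,-0.001],"delta_rot":[0,0,0],"fingers":1},{"dp":[-0.0477,-0.0358,-0.001],"delta_rot":[0,0,0],"fingers":1},{"dp":[-0.0477,-0.0358,-0.001],"delta_rot":[0,0,0],"fingers":1},{"dp":[-0.0477,-0.0358,-0.001],"delta_rot":[0,0,0],"fingers":1},{"dp":[-0.0477,-0.0358,-0.001],"delta_rot":[0,0,0],"fingers":1},{"dp":[-0.0477,-0.0358,-0.001],"delta_rot":[0,0,0],"fingers":1}]'
python3 -m crank '[{"dp":[0,0,0],"delta_rot":[-0.0035,-0.0057,0.0163],"fingers":1},{"dp":[0,0,0],"delta_rot":[-0.0035,-0.0057,0.0163],"fingers":1},{"dp":[0,0,0],"delta_rot":[-0.0035,-0.0057,0.0163],"fingers":1},{"dp":[0,0,0],"delta_rot":[-0.0035,-0.0057,0.0163],"fingers":1},{"dp":[0,0,0],"delta_rot":[-0.0035,-0.0057,0.0163],"fingers":1},{"dp":[0,0,0],"delta_rot":[-0.0035,-0.0057,0.0163],"fingers":1},{"dp":[0,0,0],"delta_rot":[-0.0035,-0.0057,0.0163],"fingers":1},{"dp":[0,0,0],"delta_rot":[-0.0035,-0.0057,0.0163],"fingers":1},{"dp":[0,0,0],"delta_rot":[-0.0035,-0.0057,0.0163],"fingers":1},{"dp":[0,0,0],"delta_rot":[-0.0035,-0.0057,0.0163],"fingers":1},{"dp":[0,0,0],"delta_rot":[-0.0035,-0.0057,0.0163],"fingers":1},{"dp":[0,0,0],"delta_rot":[-0.0035,-0.0057,0.0163],"fingers":1}]'
python3 plan.py 0.639 0.236 -0.027 22.3
```

```text
t: 1.1
tcp_pos: [0.3862, 0.3169, 0.3097]
tool_rot: [0.135, 0.991, -0.0, -0.0]
force: [1.2, -0.6, -0.2]
finger_gap: 1.003
gripper_force: 0.0
t: 2.1
tcp_pos: [0.6042, 0.0332, 0.3154]
tool_rot: [0.136, 0.991, 0.0, -0.001]
force: [0.5, 0.0, 0.9]
finger_gap: 0.998
gripper_force: 0.0
t: 3.1
tcp_pos: [0.6033, 0.0345, 0.3155]
tool_rot: [0.674, 0.701, 0.095, 0.214]
force: [0.0, 0.3, 0.2]
finger_gap: 0.997
gripper_force: 0.0
t 3.1 tcp [0.6033 0.0345 0.3155] target [0.604  0.0343 0.3141] gap 0.997 F [0.  0.3 0.2] q [-0.08  0.39  1.73 -0.22  0.57  0.04]
dp tool mm [0.1 0.1 1.5] dp norm [0.0002 0.0002 0.0031] rot deg [ 0.01  0.24 -0.37] norm [ 0.      0.0007 -0.001 ]
grasp uvw [ 0.6391  0.2357 -0.0255] force uvw [0.  0.2 0.3]
```

```bash
python3 -m crank '[{"dp":[0,0,0.04],"delta_rot":[0,0,0],"fingers":1},{"dp":[0,0,0.04],"delta_rot":[0,0,0],"fingers":1},{"dp":[0,0,0.04],"delta_rot":[0,0,0],"fingers":1},{"dp":[0,0,0.04],"delta_rot":[0,0,0],"fingers":1},{"dp":[0,0,0.039],"delta_rot":[0,0,0],"fingers":1},{"dp":[0,0,0.038],"delta_rot":[0,0,0],"fingers":1},{"dp":[0,0,0],"delta_rot":[0,0,0],"fingers":1}]'
python3 -c "
from h import *
im,W=cloud('side');cv2.imwrite('pics/s1.png',cv2.resize(im[130:350,240:500],None,fx=2.4,fy=2.4)[...,::-1])"
python3 plan.py 0.639 0.236 -0.144 22.3
```

```text
t: 3.68
tcp_pos: [0.6538, 0.0156, 0.2064]
tool_rot: [0.672, 0.703, 0.092, 0.212]
force: [-0.5, 0.1, -0.3]
finger_gap: 0.997
gripper_force: 0.0
t 3.73 tcp [0.6537 0.0159 0.208 ] target [0.654  0.0164 0.2099] gap 1.001 F [-0.1  0.1 -0.3] q [-0.11  0.61  1.7  -0.29  0.39  0.09]
dp tool mm [ 0.2  1.1 -1.7] dp norm [ 0.0004  0.0022 -0.0033] rot deg [-0.27  0.14 -0.06] norm [-0.0007  0.0004 -0.0002]
grasp uvw [ 0.6379  0.2352 -0.1456] force uvw [-0.3  0.  -0.2]
```

View pics/s1.png

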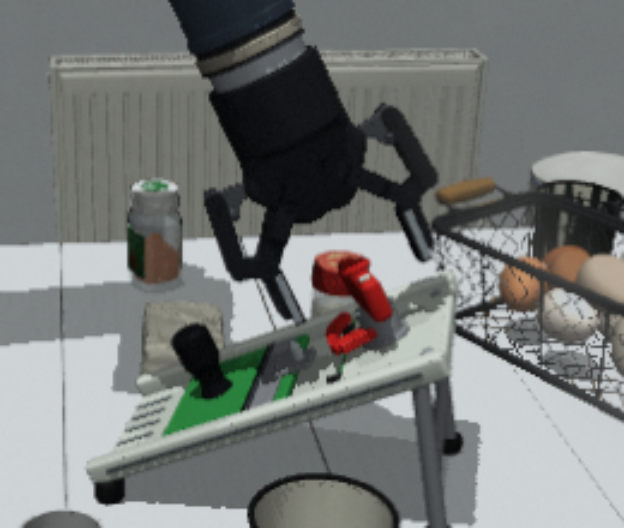

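The side view shows the open fingers straddling the red wing at (360,285), clear of the bed and jar. Next I'll close on it.

```bash
python3 -m crank '[{"dp":[0,0,0],"delta_rot":[0,0,0],"fingers":-1},{"dp":[0,0,0],"delta_rot":[0,0,0],"fingers":-1},{"dp":[0,0,0],"delta_rot":[0,0,0],"fingers":-1},{"dp":[0,0,0],"delta_rot":[0,0,0],"fingers":-1},{"dp":[0,0,0],"delta_rot":[0,0,0],"fingers":-1},{"dp":[0,0,0],"delta_rot":[0,0,0],"fingers":-1},{"dp":[0,0,0],"delta_rot":[0,0,0],"fingers":-1},{"dp":[0,0,0],"delta_rot":[0,0,0],"fingers":-1},{"dp":[0,0,0],"delta_rot":[0,0,0],"fingers":-1}]' 25
python3 plan.py 0.639 0.236 -0.144 22.3
```

```text
t: 4.48
tcp_pos: [0.6539, 0.0163, 0.211]
tool_rot: [0.672, 0.703, 0.094, 0.214]
force: [-6.1, 0.1, 5.6]
finger_gap: 0.156
gripper_force: 27.7
t 4.48 tcp [0.6539 0.0163 0.211 ] target [0.654  0.0164 0.2099] gap 0.156 F [-6.1  0.1  5.6] q [-0.11  0.61  1.7  -0.29  0.39  0.09]
dp tool mm [ 0.4 -0.3  1. ] dp norm [ 0.0007 -0.0005  0.002 ] rot deg [-0.03  0.18 -0.05] norm [-0.0001  0.0005 -0.0001]
grasp uvw [ 0.6394  0.2356 -0.143 ] force uvw [-2.7 -1.9  7.6]
```

```bash
python3 -m crank '[{"dp":[0,0,0],"delta_rot":[0,0,-0.014],"fingers":-1},{"dp":[0,0,0],"delta_rot":[0,0,-0.014],"fingers":-1},{"dp":[0,0,0],"delta_rot":[0,0,-0.014],"fingers":-1},{"dp":[0,0,0],"delta_rot":[0,0,-0.014],"fingers":-1},{"dp":[0,0,0],"delta_rot":[0,0,-0.014],"fingers":-1},{"dp":[0,0,0],"delta_rot":[0,0,-0.014],"fingers":-1}]'
python3 plan.py 0.639 0.236 -0.144 90
```

```text
t: 4.98
tcp_pos: [0.6555, 0.0169, 0.2116]
tool_rot: [0.463, 0.854, 0.036, 0.233]
force: [-0.9, 4.0, 4.8]
finger_gap: 0.157
gripper_force: 27.3
t 4.98 tcp [0.6555 0.0169 0.2116] target [0.654  0.0164 0.2099] gap 0.157 F [-0.9  4.   4.8] q [-0.11  0.61  1.7  -0.29  0.39 -0.44]
dp tool mm [ 1.  -1.8  1. ] dp norm [ 0.0019 -0.0037  0.002 ] rot deg [  0.06   0.27 -37.33] norm [ 0.0002  0.0008 -0.1037]
grasp uvw [ 0.6411  0.2369 -0.143 ] force uvw [0.3 3.4 5.3]
```

```bash
python3 -m crank '[{"dp":[0,0,0],"delta_rot":[0,0,-0.0133],"fingers":-1},{"dp":[0,0,0],"delta_rot":[0,0,-0.0133],"fingers":-1},{"dp":[0,0,0],"delta_rot":[0,0,-0.0133],"fingers":-1},{"dp":[0,0,0],"delta_rot":[0,0,-0.0133],"fingers":-1},{"dp":[0,0,0],"delta_rot":[0,0,-0.0133],"fingers":-1},{"dp":[0,0,0],"delta_rot":[0,0,-0.0133],"fingers":-1},{"dp":[0,0,0],"delta_rot":[0,0,-0.0133],"fingers":-1},{"dp":[0,0,0],"delta_rot":[0,0,-0.0133],"fingers":-1},{"dp":[0,0,0],"delta_rot":[0,0,0],"fingers":-1},{"dp":[0,0,0],"delta_rot":[0,0,0],"fingers":-1}]'
python3 plan.py 0.639 0.236 -0.144 90; python3 -c "
from plan import *
s=manip.sense();print(s['ft_torque'],F@s['ft_torque'],s['gripper_force'])"
```

```text
t: 5.82
tcp_pos: [0.6569, 0.0187, 0.2121]
tool_rot: [0.16, 0.958, -0.04, 0.234]
force: [1.9, 9.4, 2.3]
finger_gap: 0.161
gripper_force: 28.5
t 5.82 tcp [0.6569 0.0187 0.2121] target [0.654  0.0164 0.2099] gap 0.161 F [1.9 9.4 2.3] q [-0.1   0.61  1.7  -0.28  0.39 -1.11]
dp tool mm [ 2.7 -3.1  1.1] dp norm [ 0.0054 -0.0061  0.0021] rot deg [0.19 0.46 0.62] norm [0.0005 0.0013 0.0017]
grasp uvw [ 0.6421  0.2393 -0.1429] force uvw [-0.1  9.5  2.7]
[ 1.62337274 -0.26600957  0.41868098] [ 1.63222427  0.29396663 -0.36169249] 28.459143340587616
```

```bash
python3 -m crank '[{"dp":[0,0,0],"delta_rot":[0,0,0],"fingers":1},{"dp":[0,0,0],"delta_rot":[0,0,0],"fingers":1},{"dp":[0,0,0],"delta_rot":[0,0,0],"fingers":1},{"dp":[0,0,0],"delta_rot":[0,0,0],"fingers":1},{"dp":[0,0,0],"delta_rot":[0,0,0],"fingers":1},{"dp":[0,0,0],"delta_rot":[0,0,0],"fingers":1},{"dp":[0,0,0],"delta_rot":[0,0,0],"fingers":1},{"dp":[0,0,-0.04],"delta_rot":[0,0,0],"fingers":1},{"dp":[0,0,-0.04],"delta_rot":[0,0,0],"fingers":1},{"dp":[0,0,-0.04],"delta_rot":[0,0,0],"fingers":1},{"dp":[0,0,0],"delta_rot":[0,0,0],"fingers":1}]'
python3 - <<'E'
from plan import *
im,W=cloud('side');B=W@F0.T
m=hsvm(im,'red');r=B[m];r=clean(r);r=r[(abs(r[:,0]-.64)<.06)&(abs(r[:,1]-.238)<.035)]
t=r[r[:,2]>-.140];c=t.mean(0);d=np.linalg.svd(t[:,:2]-c[:2])[2][0];print('bar',len(t),c,np.degrees(np.arctan2(d[1],d[0])),np.percentile(t,[2,98],axis=0))
cv2.imwrite('pics/s2.png',cv2.resize(im[130:350,240:500],None,fx=2.4,fy=2.4)[...,::-1])
plan(.5125,.239,-.083,90)
E
```

```text
t: 6.73
tcp_pos: [0.629, 0.0259, 0.2672]
tool_rot: [0.159, 0.959, -0.042, 0.233]
force: [1.0, -0.1, 0.1]
finger_gap: 0.999
gripper_force: 0.0
bar 152 [ 0.63882018  0.23536699 -0.13687783] 178.6996783420356 [[ 0.60938353  0.22813402 -0.13980703]
 [ 0.67125265  0.24628566 -0.13361733]]
t 6.78 tcp [0.6292 0.0256 0.2658] target [0.5229 0.0666 0.2068] gap 1.003 F [-0.3  0.  -0.9] q [-0.1   0.5   1.72 -0.25  0.48 -1.14]
dp tool mm [128.2   4.7   0.2] dp norm [0.2565 0.0093 0.0005] rot deg [-0.1   0.28  0.77] norm [-0.0003  0.0008  0.0021]
grasp uvw [ 0.6411  0.2362 -0.0821] force uvw [-0.6 -0.1 -0.7]
```

View pics/s2.png

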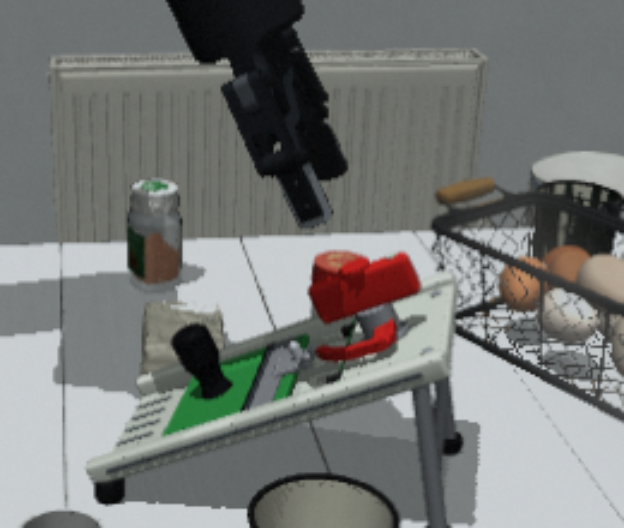

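The wing now lies along the slope (fit -1.3°, so open) and the fingers are clear above it. The insert is still low, with the knob at (200,360). Moving to the knob.

```bash
python3 -m crank '[{"dp":[0.064,0.001,0],"delta_rot":[0,0,0.0005],"fingers":1},{"dp":[0.064,0.001,0],"delta_rot":[0,0,0.0005],"fingers":1},{"dp":[0.064,0.001,0],"delta_rot":[0,0,0.0005],"fingers":1},{"dp":[0.064,0.001,0],"delta_rot":[0,0,0.0005],"fingers":1},{"dp":[0,0,0],"delta_rot":[0,0,0],"fingers":1},{"dp":[0,0,0.033],"delta_rot":[0,0,0],"fingers":1},{"dp":[0,0,0.033],"delta_rot":[0,0,0],"fingers":1},{"dp":[0,0,0.033],"delta_rot":[0,0,0],"fingers":1},{"dp":[0,0,0.032],"delta_rot":[0,0,0],"fingers":1},{"dp":[0,0,0],"delta_rot":[0,0,0],"fingers":1}]'
python3 plan.py 0.5125 0.238 -0.148 90
python3 -m crank '[{"dp":[0,0,0],"delta_rot":[0,0,0],"fingers":-1},{"dp":[0,0,0],"delta_rot":[0,0,0],"fingers":-1},{"dp":[0,0,0],"delta_rot":[0,0,0],"fingers":-1},{"dp":[0,0,0],"delta_rot":[0,0,0],"fingers":-1},{"dp":[0,0,0],"delta_rot":[0,0,0],"fingers":-1},{"dp":[0,0,0],"delta_rot":[0,0,0],"fingers":-1},{"dp":[0,0,0],"delta_rot":[0,0,0],"fingers":-1},{"dp":[0,0,0],"delta_rot":[0,0,0],"fingers":-1},{"dp":[0,0,0],"delta_rot":[0,0,0],"fingers":-1}]' 30
python3 plan.py 0.5125 0.238 -0.148 90
python3 - <<'E'
from plan import *
im,W=cloud('side');B=W@F0.T
cv2.imwrite('pics/s3.png',cv2.resize(im[130:350,240:500],None,fx=2.4,fy=2.4)[...,::-1])
E
```

```text
t: 7.62
tcp_pos: [0.555, 0.0518, 0.1466]
tool_rot: [0.165, 0.958, -0.042, 0.229]
force: [-0.4, -0.5, 0.4]
finger_gap: 0.997
gripper_force: 0.0
t 7.62 tcp [0.555  0.0518 0.1466] target [0.5503 0.0557 0.1489] gap 0.997 F [-0.4 -0.5  0.4] q [-0.05  0.65  1.96 -1.06  0.15 -0.25]
dp tool mm [ 4.   2.1 -4.7] dp norm [ 0.0081  0.0043 -0.0093] rot deg [-0.28 -0.04  0.09] norm [-0.0008 -0.0001  0.0003]
grasp uvw [ 0.5165  0.2356 -0.1527] force uvw [ 0.  -0.6  0.4]
t: 8.37
tcp_pos: [0.5549, 0.0556, 0.1509]
tool_rot: [0.163, 0.958, -0.038, 0.233]
force: [0.0, 8.4, 3.8]
finger_gap: 0.313
gripper_force: 29.2
t 8.37 tcp [0.5549 0.0556 0.1509] target [0.5503 0.0557 0.1489] gap 0.313 F [0.  8.4 3.8] q [-0.05  0.64  1.97 -1.06  0.15 -0.25]
dp tool mm [ 4.8 -1.4 -0.3] dp norm [ 0.0096 -0.0028 -0.0005] rot deg [0.3  0.34 0.15] norm [0.0008 0.0009 0.0004]
grasp uvw [ 0.5176  0.2397 -0.1482] force uvw [-0.8  7.9  4.6]
```

View pics/s3.png

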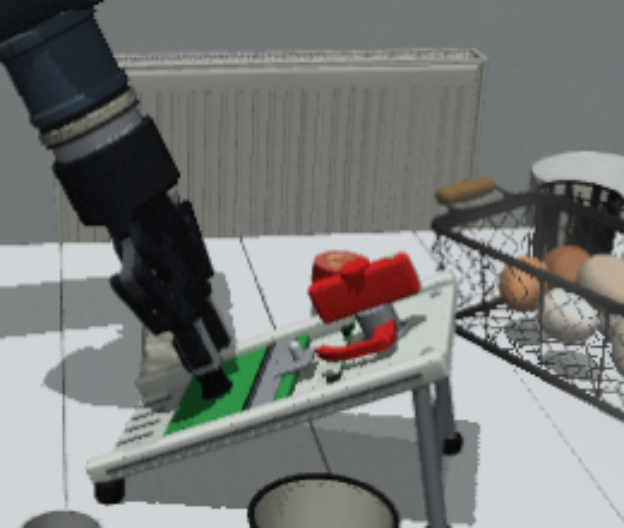

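The fingers hold the knob at (205,365) and the hook is clear of the pin's path. I'll slide up in stages.

```bash
python3 -m crank '[{"dp":[-0.01,0.003,0],"delta_rot":[0,0,0],"fingers":-1},{"dp":[-0.012,0.003,0],"delta_rot":[0,0,0],"fingers":-1},{"dp":[-0.012,0,0],"delta_rot":[0,0,0],"fingers":-1},{"dp":[-0.012,0,0],"delta_rot":[0,0,0],"fingers":-1},{"dp":[0,0,0],"delta_rot":[0,0,0],"fingers":-1}]'
python3 plan.py 0.5125 0.240 -0.148 90
python3 -m crank '[{"dp":[-0.008,0,0],"delta_rot":[0,0,0],"fingers":-1},{"dp":[-0.008,0,0],"delta_rot":[0,0,0],"fingers":-1},{"dp":[0,0,0],"delta_rot":[0,0,0],"fingers":-1}]'
python3 plan.py 0.5125 0.240 -0.148 90
python3 - <<'E'
from plan import *
im,W=cloud('side');B=W@F0.T
cv2.imwrite('pics/s4.png',cv2.resize(im[210:340,330:460],None,fx=4.5,fy=4.5)[...,::-1])
E
```

```text
t: 8.83
tcp_pos: [0.5739, 0.0494, 0.161]
tool_rot: [0.165, 0.958, -0.041, 0.231]
force: [-4.4, 2.7, 5.1]
finger_gap: 0.314
gripper_force: 29.4
t 8.83 tcp [0.5739 0.0494 0.161 ] target [0.551  0.0576 0.1489] gap 0.314 F [-4.4  2.7  5.1] q [-0.06  0.63  1.92 -0.77  0.19 -0.56]
dp tool mm [27.2  0.1 -0.4] dp norm [ 0.0543  0.0002 -0.0007] rot deg [-0.13  0.18  0.08] norm [-0.0004  0.0005  0.0002]
grasp uvw [ 0.5398  0.2399 -0.1483] force uvw [-2.2  1.1  6.9]
t: 9.08
tcp_pos: [0.5801, 0.0471, 0.1644]
tool_rot: [0.165, 0.958, -0.041, 0.231]
force: [-4.0, 4.1, 4.8]
finger_gap: 0.311
gripper_force: 29.5
t 9.08 tcp [0.5801 0.0471 0.1644] target [0.551  0.0576 0.1489] gap 0.311 F [-4.   4.1  4.8] q [-0.06  0.63  1.9  -0.7   0.2  -0.63]
dp tool mm [34.6  0.2 -0.4] dp norm [ 0.0692  0.0003 -0.0007] rot deg [-0.15  0.14  0.08] norm [-0.0004  0.0004  0.0002]
grasp uvw [ 0.5472  0.2398 -0.1483] force uvw [-2.4  2.5  6.6]
```

View pics/s4.png

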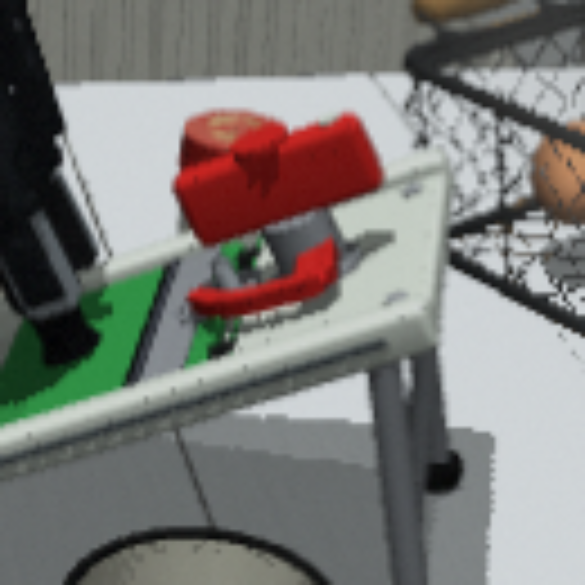

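The plate's upper edge is now just short of the black buffers near (225,345), and the steel pin is beside the hook. I'll continue in small steps, watching the force.

```bash
python3 -m crank '[{"dp":[-0.005,0,0],"delta_rot":[0,0,0],"fingers":-1},{"dp":[-0.003,0,0],"delta_rot":[0,0,0],"fingers":-1},{"dp":[0,0,0],"delta_rot":[0,0,0],"fingers":-1}]'
python3 plan.py 0.5125 0.240 -0.148 90 | tail -1
python3 -m crank '[{"dp":[-0.005,0,0],"delta_rot":[0,0,0],"fingers":-1},{"dp":[-0.003,0,0],"delta_rot":[0,0,0],"fingers":-1},{"dp":[0,0,0],"delta_rot":[0,0,0],"fingers":-1}]' >/dev/null
python3 plan.py 0.5125 0.240 -0.148 90 | tail -1
```

```text
t: 9.38
tcp_pos: [0.5819, 0.0465, 0.1653]
tool_rot: [0.165, 0.958, -0.041, 0.229]
force: [-7.6, 6.5, 3.9]
finger_gap: 0.315
gripper_force: 29.5
grasp uvw [ 0.5492  0.2398 -0.1483] force uvw [-6.5  3.6  7.7]
grasp uvw [ 0.5512  0.2397 -0.1483] force uvw [-8.4  5.8  8.1]
```

```bash
python3 -m crank '[{"dp":[0,0,0],"delta_rot":[0,0,0],"fingers":1},{"dp":[0,0,0],"delta_rot":[0,0,0],"fingers":1},{"dp":[0,0,0],"delta_rot":[0,0,0],"fingers":1},{"dp":[0,0,0],"delta_rot":[0,0,0],"fingers":1},{"dp":[0,0,0],"delta_rot":[0,0,0],"fingers":1},{"dp":[0,0,0],"delta_rot":[0,0,0],"fingers":1},{"dp":[0,0,0],"delta_rot":[0,0,0],"fingers":1},{"dp":[0,0,-0.04],"delta_rot":[0,0,0],"fingers":1},{"dp":[0,0,-0.04],"delta_rot":[0,0,0],"fingers":1},{"dp":[0,0,-0.04],"delta_rot":[0,0,0],"fingers":1},{"dp":[0,0,0],"delta_rot":[0,0,0],"fingers":1}]'
python3 - <<'E'
from plan import *
im,W=cloud('side');B=W@F0.T
cv2.imwrite('pics/s5.png',cv2.resize(im[210:340,330:460],None,fx=4.5,fy=4.5)[...,::-1])
r=clean(B[hsvm(im,'red')]);r=r[(abs(r[:,0]-.64)<.06)&(abs(r[:,1]-.238)<.035)]
t=r[r[:,2]>-.140];c=t.mean(0);d=np.linalg.svd(t[:,:2]-c[:2])[2][0];print('bar',c,np.degrees(np.arctan2(d[1],d[0])))
k=clean(B[hsvm(im,'black')]);k=k[(abs(k[:,0]-.55)<.025)&(abs(k[:,1]-.238)<.02)&(k[:,2]<-.13)];k=k[k[:,2]>-.15];print('knob',len(k),k.mean(0),np.percentile(k,[2,98],axis=0))
plan(.640,.239,-.083,90)
E
```

```text
t: 10.55
tcp_pos: [0.5616, 0.0536, 0.2232]
tool_rot: [0.165, 0.958, -0.042, 0.232]
force: [0.3, 1.1, -0.1]
finger_gap: 0.998
gripper_force: 0.0
bar [ 0.63854709  0.23531292 -0.136892  ] 178.49465801258103
knob 135 [ 0.54200123  0.23054383 -0.14293602] [[ 0.52942834  0.22433996 -0.14974571]
 [ 0.55221242  0.23873577 -0.13742768]]
t 10.6 tcp [0.5621 0.0534 0.2221] target [0.6298 0.0283 0.2647] gap 1.001 F [ 0.4  0.2 -0.2] q [-0.05  0.5   1.91 -0.47  0.3  -0.86]
dp tool mm [-83.7  -1.   -4.8] dp norm [-0.1675 -0.0019 -0.0095] rot deg [-0.17  0.28  0.06] norm [-0.0005  0.0008  0.0002]
grasp uvw [ 0.5565  0.2396 -0.0882] force uvw [ 0.2  0.3 -0.3]
```

View pics/s5.png

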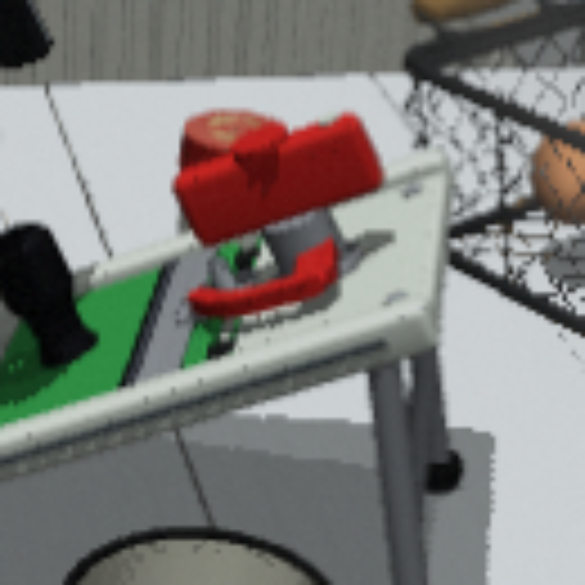

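The plate edge sits at the near buffer (220,345) and the bar is still open, but the insert seems to have sprung back a little. I'll measure the gap from colours along the slope.

```bash
python3 - <<'E'
from plan import *
import os
im,W=cloud('side');c=manip.camera_model('side')
K=np.array([[c['fx'],0,c['cx']],[0,c['fy'],c['cy']],[0,0,1]]);Ra=R.from_quat(c['attitude']).as_matrix()
def proj(p):
    q=(p-c['origin'])@Ra*[1,-1,-1]
    return cv2.projectPoints(q[None],np.zeros(3),np.zeros(3),K,np.array([c['k1'],0,0,0.]))[0][:,0]
# rectify bed plane (plate top, w=bed+7mm) to 4 px/mm... u .44-.70, v .17-.31
im0=cv2.imread('pics/side0.png')[...,::-1].copy()
us=np.arange(.44,.70,.0005);vs=np.arange(.31,.165,-.0005)
outs=[]
for I in(im0,im):
    U,V=np.meshgrid(us,vs);P=np.stack([U.ravel(),V.ravel(),np.full(U.size,-.187)],1)@F0
    px=proj(P).astype('f4').reshape(*U.shape,2);outs.append(cv2.remap(I,px[...,0],px[...,1],1))
o=np.vstack(outs)
for x in range(0,520,40):cv2.putText(o,f'{us[x]*1000:.0f}',(x,10),0,.3,(255,0,255));o[12:16,x]=255,0,255;o[302:306,x]=255,0,255
cv2.imwrite('pics/rect.png',cv2.resize(o,None,fx=1.03,fy=1.03)[:600,...,::-1])
E
```

```text
(no output)
```

View pics/rect.png

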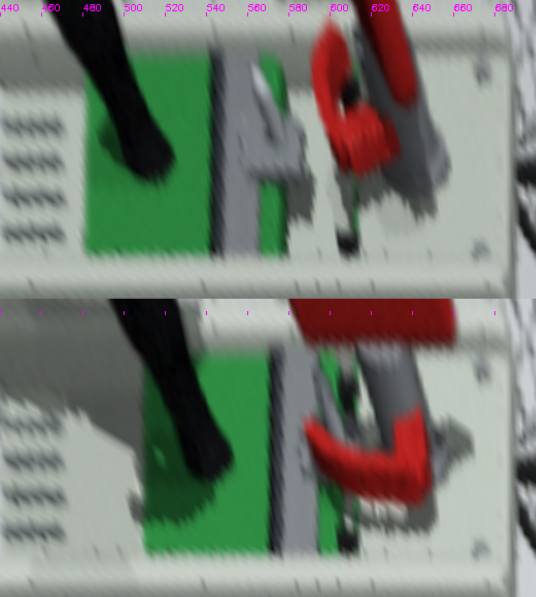

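The rectified bed puts the plate's upper edge near u=605 mm and the head edge near 614 mm. That is a gap of about 8 mm, so the insert is at its buffers. Returning to the wing.

```bash
python3 -m crank '[{"dp":[-0.056,0,-0.003],"delta_rot":[0,0,0],"fingers":1},{"dp":[-0.056,0,-0.003],"delta_rot":[0,0,0],"fingers":1},{"dp":[-0.056,0,-0.003],"delta_rot":[0,0,0],"fingers":1},{"dp":[0,0,0],"delta_rot":[0,0,0],"fingers":1},{"dp":[0,0,0.03],"delta_rot":[0,0,0],"fingers":1},{"dp":[0,0,0.03],"delta_rot":[0,0,0],"fingers":1},{"dp":[0,0,0.03],"delta_rot":[0,0,0],"fingers":1},{"dp":[0,0,0.026],"delta_rot":[0,0,0],"fingers":1},{"dp":[0,0,0],"delta_rot":[0,0,0],"fingers":1},{"dp":[0,0,0],"delta_rot":[0,0,0],"fingers":1}]'
python3 plan.py 0.640 0.240 -0.144 90
```

```text
t: 11.48
tcp_pos: [0.6547, 0.0196, 0.2093]
tool_rot: [0.165, 0.958, -0.042, 0.229]
force: [-0.7, -0.0, -0.2]
finger_gap: 1.002
gripper_force: 0.0
t 11.48 tcp [0.6547 0.0196 0.2093] target [0.6562 0.0199 0.2103] gap 1.002 F [-0.7 -0.  -0.2] q [-0.1   0.61  1.7  -0.3   0.4  -1.08]
dp tool mm [-1.6  0.8 -0.4] dp norm [-0.0033  0.0016 -0.0007] rot deg [-0.29 -0.07  0.08] norm [-0.0008 -0.0002  0.0002]
grasp uvw [ 0.6383  0.2389 -0.1444] force uvw [-0.7 -0.3  0.1]
```

```bash
python3 -m crank '[{"dp":[0,0,0],"delta_rot":[0,0,0],"fingers":-1},{"dp":[0,0,0],"delta_rot":[0,0,0],"fingers":-1},{"dp":[0,0,0],"delta_rot":[0,0,0],"fingers":-1},{"dp":[0,0,0],"delta_rot":[0,0,0],"fingers":-1},{"dp":[0,0,0],"delta_rot":[0,0,0],"fingers":-1},{"dp":[0,0,0],"delta_rot":[0,0,0],"fingers":-1},{"dp":[0,0,0],"delta_rot":[0,0,0],"fingers":-1},{"dp":[0,0,0],"delta_rot":[0,0,0],"fingers":-1},{"dp":[0,0,0],"delta_rot":[0,0,0],"fingers":-1}]' 40
python3 -m crank '[{"dp":[0,0,0],"delta_rot":[0,0,0.012],"fingers":-1},{"dp":[0,0,0],"delta_rot":[0,0,0.012],"fingers":-1},{"dp":[0,0,0],"delta_rot":[0,0,0.012],"fingers":-1},{"dp":[0,0,0],"delta_rot":[0,0,0.012],"fingers":-1},{"dp":[0,0,0],"delta_rot":[0,0,0.012],"fingers":-1},{"dp":[0,0,0],"delta_rot":[0,0,0.012],"fingers":-1},{"dp":[0,0,0],"delta_rot":[0,0,0.012],"fingers":-1},{"dp":[0,0,0],"delta_rot":[0,0,0.012],"fingers":-1}]'
python3 plan.py 0.640 0.240 -0.144 0
```

```text
t: 12.23
tcp_pos: [0.6553, 0.02, 0.2118]
tool_rot: [0.165, 0.958, -0.042, 0.231]
force: [-2.7, 2.1, 4.8]
finger_gap: 0.156
gripper_force: 43.0
t: 12.9
tcp_pos: [0.6546, 0.0191, 0.2116]
tool_rot: [0.443, 0.865, 0.028, 0.232]
force: [-4.5, -1.7, 6.1]
finger_gap: 0.154
gripper_force: 43.2
t 12.9 tcp [0.6546 0.0191 0.2116] target [0.6562 0.0199 0.2103] gap 0.154 F [-4.5 -1.7  6.1] q [-0.1   0.61  1.7  -0.3   0.4  -0.48]
dp tool mm [0.3 1.4 1.7] dp norm [0.0007 0.0027 0.0034] rot deg [-0.1   0.34 55.42] norm [-0.0003  0.0009  0.1539]
grasp uvw [ 0.6396  0.2384 -0.1423] force uvw [-0.5 -3.1  7.1]
```

```bash
python3 -m crank '[{"dp":[0,0,0],"delta_rot":[0,0,0.0135],"fingers":-1},{"dp":[0,0,0],"delta_rot":[0,0,0.0135],"fingers":-1},{"dp":[0,0,0],"delta_rot":[0,0,0.0135],"fingers":-1},{"dp":[0,0,0],"delta_rot":[0,0,0.0135],"fingers":-1},{"dp":[0,0,0],"delta_rot":[0,0,0.0135],"fingers":-1},{"dp":[0,0,0],"delta_rot":[0,0,0.0135],"fingers":-1},{"dp":[0,0,0],"delta_rot":[0,0,0.0135],"fingers":-1},{"dp":[0,0,0],"delta_rot":[0,0,0.0135],"fingers":-1},{"dp":[0,0,0],"delta_rot":[0,0,0.0135],"fingers":-1},{"dp":[0,0,0],"delta_rot":[0,0,0.0135],"fingers":-1},{"dp":[0,0,0],"delta_rot":[0,0,0.0135],"fingers":-1},{"dp":[0,0,0],"delta_rot":[0,0,0.0135],"fingers":-1}]'
python3 -m crank '[{"dp":[0,0,0],"delta_rot":[0,0,0],"fingers":-1},{"dp":[0,0,0],"delta_rot":[0,0,0],"fingers":-1}]' >/dev/null
python3 plan.py 0.640 0.240 -0.144 0
```

```text
t: 13.9
tcp_pos: [0.6529, 0.0189, 0.2108]
tool_rot: [0.809, 0.54, 0.135, 0.188]
force: [-8.1, -0.6, 7.4]
finger_gap: 0.151
gripper_force: 44.3
t 14.07 tcp [0.6529 0.0189 0.2108] target [0.6562 0.0199 0.2103] gap 0.154 F [-8.6 -3.1  7.3] q [-0.1   0.61  1.7  -0.3   0.4   0.54]
dp tool mm [2.2 2.2 1.7] dp norm [0.0043 0.0044 0.0033] rot deg [-0.16  0.46 -2.57] norm [-0.0004  0.0013 -0.0071]
grasp uvw [ 0.6376  0.2375 -0.1423] force uvw [-2.9 -5.8  9.7]
```

Turned to about 92.5°. I'll release, lift clear and check.

```bash
python3 -m crank '[{"dp":[0,0,0],"delta_rot":[0,0,0],"fingers":1},{"dp":[0,0,0],"delta_rot":[0,0,0],"fingers":1},{"dp":[0,0,0],"delta_rot":[0,0,0],"fingers":1},{"dp":[0,0,0],"delta_rot":[0,0,0],"fingers":1},{"dp":[0,0,0],"delta_rot":[0,0,0],"fingers":1},{"dp":[0,0,0],"delta_rot":[0,0,0],"fingers":1},{"dp":[0,0,0],"delta_rot":[0,0,0],"fingers":1},{"dp":[0,0,-0.04],"delta_rot":[0,0,0],"fingers":1},{"dp":[0,0,-0.06],"delta_rot":[0,0,0],"fingers":1},{"dp":[0,0,-0.06],"delta_rot":[0,0,0],"fingers":1},{"dp":[0,0,-0.04],"delta_rot":[0,0,0],"fingers":1},{"dp":[0,0,0],"delta_rot":[0,0,0],"fingers":1}]'
python3 - <<'E'
from plan import *
im,W=cloud('side');B=W@F0.T;c=manip.camera_model('side')
r=clean(B[hsvm(im,'red')]);r=r[(abs(r[:,0]-.64)<.06)&(abs(r[:,1]-.238)<.045)]
t=r[r[:,2]>-.140];m=t.mean(0);d=np.linalg.svd(t[:,:2]-m[:2])[2][0];print('bar',m,np.degrees(np.arctan2(d[1],d[0])))
k=clean(B[hsvm(im,'black')]);k=k[(abs(k[:,0]-.55)<.025)&(abs(k[:,1]-.238)<.02)&(k[:,2]<-.13)];k=k[k[:,2]>-.15];print('knob',len(k),k.mean(0),np.percentile(k,[2,98],axis=0))
cv2.imwrite('pics/s6.png',cv2.resize(im[200:340,310:460],None,fx=4,fy=4)[...,::-1])
E
```

```text
t: 15.07
tcp_pos: [0.6127, 0.0362, 0.3046]
tool_rot: [0.807, 0.54, 0.141, 0.191]
force: [0.3, 0.0, -0.4]
finger_gap: 1.003
gripper_force: 0.0
bar [ 0.64075861  0.23174998 -0.13612086] -90.09255707726939
knob 136 [ 0.54914001  0.23025686 -0.14292399] [[ 0.53679246  0.22450396 -0.14979516]
 [ 0.55914381  0.24047717 -0.13754457]]
```

View pics/s6.png

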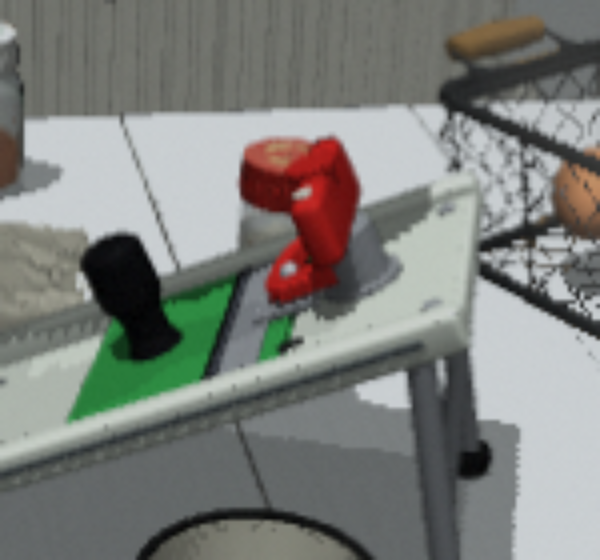

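The bar now lies square across the bed at -90°. The insert has been drawn another 7.1 mm up against the head with the hook on its pin at (290,270), and the gripper is clear.

```bash
python3 -c "
from station import manip
print(manip.sign_off())"
```

```text
the job is handed in; nothing more can be done
None
```

The job is handed in at about 15 s: the last side-camera check showed the handle square across the bed (about 1.57 rad of 1.6) and the insert drawn a further 7 mm up against the head, with no bystander near the moves; the sign-off returned no verdict.

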